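# Unload a cap nut from a clamshell fixture

## Robot

A 7-joint arm with a two-finger parallel gripper is mounted at the origin on a cart in front of the work surface, level with it; the furniture and walls round the work are solid. World frame = base frame: x ahead of the robot, y to its left, z up, the work surface at z = 0. Lengths are in mm, angles in rad, forces in N, time in s.
With the tool pointing down it reaches from about 400 to 875 mm from the base axis. Payload 6.5 kg.
Tool frame: the origin (TCP) lies at the centre of the arm's flange, where the gripper is bolted on; the fingertips stand ahead of it and the grasp point (between the pads) lies 155 mm ahead of it (arm.tips_ahead is the z of the fingertips in the tool frame, in mm); z points along the fingers, y is the line along which they close (so a half turn about z gives the same grasp; the last joint's range is limited). The gripper opens to 85 mm and grips with 20 to 120 N. Pads are 22 mm wide; open, the fingers measure 114 mm over their backs; the gripper's body (76 mm by 85 mm) begins 54 mm behind the grasp point. The pads swing forward as they close: fully open they stand 13 mm farther back than shut.
Start: joints at [1.212, 0.536, -0.004, 1.538, 0.003, 1.067, -0.071], TCP at [187.613, -622.328, 404.69] pointing down, gripper open.
Joint ranges: [-2.7, 2.7], [-0.37, 2.16], [-1.27, 1.26], [0.24, 2.4], [-1.31, 4.45], [0.19, 1.91], [-2.76, 2.76]. Speed limits (rad/s): [2.39, 2.39, 3.14, 3.14, 3.14, 3.14, 3.14].

## Interface

Orientations are given as a unit quaternion [w, x, y, z].
In Python, from cell import arm gives the robot as it stands. The module is installed in compiled form; this text tells all that it offers.
- The arm moves only by the shell command python3 -m jog 'ROWS' [FORCE]. ROWS is a JSON object of lists of equal length, an entry for each row: "slide": the shift along the world's x, y, z in cm, a list of three; "twist": the turn about the world's z in degrees; "gripper": the opening, from 0 (shut) to 1 (fully open). In form: {"slide": [[tx, ty, tz], ...], "twist": [twist, ...], "gripper": [gripper, ...]}. A call has 1 to 10 rows; each row is the pose to reach, as a shift and turn from the pose commanded when the call began; what a row does not reach only later rows make up. A row lasts 1/8 s, in which the tool goes at most 62.5 mm and 10.7 degrees, less where a joint would pass 70% of its speed; a pose out of reach is approached as far as the arm can. A call with a gripper value outside its range is refused whole. The fingers move at their own pace and stop on an object; FORCE is the grip in N (left out, the last holds). Time passes only in rows, so rows that repeat a pose let the fingers close. It gives the time, the measured TCP pose, the force, the opening and the grip force at its end, in the units of the state.
- arm.get_state(): the state, without advancing time (a new reading comes with each control period).
- arm.read_camera(name): name is "side" or "top"; returns the picture (420x560x3 uint8, blue, green, red); there is no depth.
- arm.calibration(name): a dict with "K" (3x3 intrinsics, pixels), "D" ([k1, k2, p1, p2, k3] as OpenCV has them; the pictures are not rectified), "extrinsics" (4x4, takes a point from world to camera coordinates). Camera axes: x right, y down, z forward; pixel columns grow to the right and rows downward; lengths in mm; the calibration is good to about 2 mm. A picture is of the moment at which its call begins. calibration takes no time and is no camera call.
- arm.sign_off(): hands the job in; it is judged then, once.
Trained networks look in the newest picture that a camera, given by its name, has taken for a name from the list of things; names that differ only in an ending like _2 or _b are one class to them, and where a whole thing is asked for, a point or a joint stands for the part that bears it (a point fixed in the world has none). Each returns a list of dicts, best first, with "conf" (0 to 1); they miss things now and then, are a little off and sometimes report something else, mostly with a low value. They report only what shows in the picture. A call takes as long as a camera call. They do not tell look-alikes from the thing itself.
- arm.boxes_of(label, camera): "centre" ([column, row] in pixels, amid what is visible of it).
The state is a dict: "clock": time; "q": joint angles; "joint_velocities": joint speeds; "tau": joint torques, N m; "position": TCP position; "eef_rot": TCP orientation; "contact_force": force on the tool from outside, world axes, zero at the start; "wrist_torque": the same for the moment, N m; "grip_width": finger opening in mm; "grip_force": force on a finger pad.
Only numpy, scipy, OpenCV 4.12 (cv2) and the standard library are available. Lean on these libraries where they do the work, as an engineer would, in place of code of your own. Each camera call takes 0.05 s, during which the arm holds its last target. There are 200 camera calls.

## Task

Open the clamshell fixture: swing its lid up by the bar handle and over past upright, so that it stays open by itself. Then lift out the black cap nut and set it down flat, the same way up, in the tray that already holds another cap nut (not the tray with the wider seal ring). Leave the lid open.

Things in the scene. Friction and masses are not known exactly. Their poses are not given: they have to be found in the camera images.
- fixture: Fixed clamshell fixture: aluminium base 128x120x18 under a grey box-shaped lid shell 116x112x36 (top at z=57, round window). Origin: centre of the base's underside; z up, x from handle side to hinge side. Round nest 65 wide, 6 deep (floor z=12) at x=-5, y=0; flat base top round it at z=18. Hinge line parallel to y at x=+58, z=21. All mm.
- lid (a joint): Lid angle in rad: 0 shut, 1.57 upright, 2.1 at the stop, leaning back. It weighs about 0.3 kg, turns freely, has no latch; let go below about 1.2 it falls shut, beyond that it falls back to its stop and stays there.
- handle (a point): Middle of the lid's steel bar handle: round bar 10 mm thick, 88 mm long, parallel to the hinge, held by an arm at each end 45 mm out from the lid's front wall (40 mm free between bar and wall). Shut, it lies at x=-103, y=0, z=47 mm in the fixture's frame; it swings about the hinge line at a radius of 163 mm.
- nut: Black castellated cap nut in the fixture's nest under the lid: round ribbed ring 57 mm in diameter, 34 mm high, 35 to 65 g. Origin: centre of its underside, z up along its axis. With the lid open its upper 28 mm stand free above the base, for a grip across the diameter at any yaw.
- nut_tray: Shallow aluminium tray, fixed, 180 (x) x 130 (y) x 11 mm, floor and walls 3 mm thick. Origin: centre of its underside, z up, x along its length. Another cap nut of the same size stands near x=+42, y=0; the half round x=-42, y=0 is empty. (A second tray of the same size holds a wider seal ring, 69 mm in diameter.)
Not all that is in view belongs to the job. What is shaped like the nut_tray but brown is not meant.

How it is judged (in metres and radians):
On the way, in this order (a step that is already met when the one before it is completed fails the run):
1. the lid has been swung past upright (more than 100 degrees open) (value of joint lid above 1.75 rad), for 0.2 s.
2. the cap nut has been lifted clear of the fixture (height (world z) of nut above 0.05 m), for 0.1 s.
At the end, for the whole second after the job is handed in: The lid stands open more than 1.75 rad (100 degrees) and is still; the cap nut from the fixture rests flat on the floor of the tray with the other cap nut, wholly within its walls, the same way up (within 8 degrees), released and still (value of joint lid above 1.75 rad and x of nut in the frame of nut_tray between -0.07 and 0.07 m and y of nut in the frame of nut_tray between -0.045 and 0.045 m and z of nut in the frame of nut_tray between -0.002 and 0.008 m and angle between nut's own z axis and vertical below 0.15 rad and linear speed of nut below 0.02 m/s and velocity of joint lid between -0.1 and 0.1 rad/s); the robot touches nothing.
It also fails if it takes over 61 s, if anything falls off the work surface, if the arm or the gripper's body presses on something with over 40 N, if the wrist force passes 120 N, or if a joint passes its speed limit or range.

## Working session

There is one attempt and no reset: what is moved stays moved. The work goes in short steps, Python scripts to look and compute and a shell command to move; the robot and the scene stay as the last step left them, time stands still between calls to the robot, and variables do not carry over. Pictures are saved under pics/ and viewed, at most 10 in all, crops included, and the job is handed in when it is done.

```bash
mkdir -p pics; cat > h.py <<'E'
import numpy as np, cv2
from cell import arm
def cal(n):
    c=arm.calibration(n); return np.array(c["K"],float),np.array(c["D"],float),np.array(c["extrinsics"],float)
def ray(n,px):
    K,D,E=cal(n); u=cv2.undistortPoints(np.array([[px]],float),K,D)[0,0]
    R=E[:3,:3]; return -R.T@E[:3,3], R.T@np.array([u[0],u[1],1])
def at_z(n,px,z):
    o,d=ray(n,px); return o+d*(z-o[2])/d[2]
def proj(n,P):
    K,D,E=cal(n); return cv2.projectPoints(np.array(P,float).reshape(-1,1,3),cv2.Rodrigues(E[:3,:3])[0],E[:3,3],K,D)[0][:,0]
E
python3 - <<'E'
from h import *
for n in ("top","side"):
    im=arm.read_camera(n); cv2.imwrite(f"pics/{n}0.png",im)
    print(n,"cam",ray(n,[280,210])[0].round())
    for l in ("fixture","lid","handle","nut","nut_tray"):
        print(l,[(np.round(b["centre"]).tolist(),round(b["conf"],2),at_z(n,b["centre"],{"handle":47,"lid":57}.get(l,5)).round().tolist()) for b in arm.boxes_of(l,n)])
s=arm.get_state(); print(s["clock"],s["position"],s["eef_rot"],s["grip_width"],arm.tips_ahead)
E
```

```text
top cam [ 427.  -95. 1423.]
fixture [([143.0, 223.0], 0.96, [515.0, 257.0, 5.0])]
lid [([143.0, 223.0], 0.73, [510.0, 246.0, 57.0])]
handle [([144.0, 225.0], 0.9, [507.0, 243.0, 47.0])]
nut [([140.0, 216.0], 0.73, [533.0, 267.0, 5.0])]
nut_tray [([421.0, 201.0], 0.97, [557.0, -521.0, 5.0]), ([336.0, 210.0], 0.7, [537.0, -279.0, 5.0])]
side cam [ 130. 1367.  668.]
fixture [([234.0, 272.0], 0.64, [538.0, 227.0, 5.0])]
lid [([240.0, 269.0], 0.78, [497.0, 298.0, 57.0])]
handle [([240.0, 264.0], 0.82, [509.0, 259.0, 47.0]), ([285.0, 201.0], 0.34, [507.0, -191.0, 47.0])]
nut [([238.0, 259.0], 0.44, [550.0, 158.0, 5.0])]
nut_tray [([287.0, 201.0], 0.78, [526.0, -300.0, 5.0]), ([297.0, 179.0], 0.59, [543.0, -537.0, 5.0])]
0.6 [ 187.61870255 -622.32943972  404.70556258] [ 2.03837933e-05  9.89299852e-01  1.45896548e-01 -1.96154830e-05] 85.37093600709622 173.4
```

View pics/top0.png

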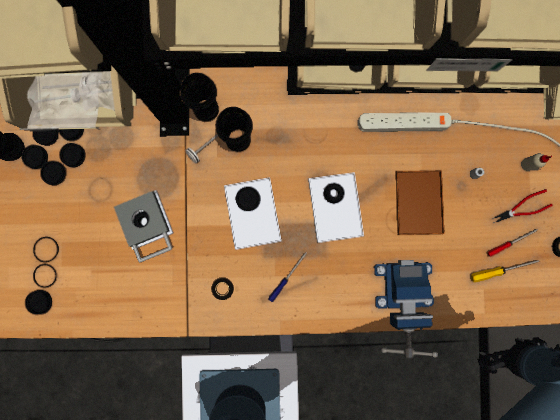

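View pics/side0.png

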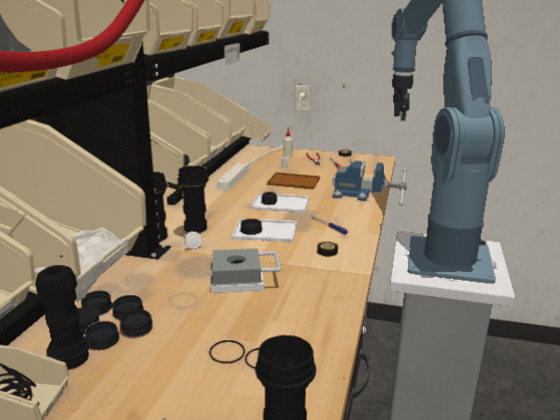

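The top view shows the fixture at (143,222), with its handle toward the robot at (154,251). White trays are at (252,212) and (336,208), and the brown one at (419,202) is not meant. The left tray's disc at (248,198) looks wider than the right one's at (334,193), so I'll compare them in a close crop.

```bash
python3 - <<'E'
from h import *
im=cv2.imread("pics/top0.png")
a=cv2.resize(im[165:275,105:185],None,fx=5,fy=5,interpolation=cv2.INTER_CUBIC)
b=cv2.resize(im[165:255,215:375],None,fx=2.5,fy=2.5,interpolation=cv2.INTER_CUBIC)
c=np.zeros((550,800,3),np.uint8); c[:,:400]=a; c[:225,400:]=b; 
cv2.imwrite("pics/c1.png",c)
g=im.max(2)
for x0 in(222,308):
    w=g[175:250,x0:x0+58]; m=(w<70).astype(np.uint8); n,l,st,ce=cv2.connectedComponentsWithStats(m)
    i=1+np.argmax(st[1:,4]); p=ce[i]+[x0,175]; print("disc",st[i],p,at_z("top",p,30))
    big=(im[170:255,x0-5:x0+62].min(2)>150).astype(np.uint8)
    cs=max(cv2.findContours(big,cv2.RETR_EXTERNAL,2)[0],key=cv2.contourArea)
    r=cv2.boxPoints(cv2.minAreaRect(cs))+[x0-5,170]
    q=np.array([at_z("top",k,8) for k in r]); print(r.round(1).tolist(),q.round().tolist(),q.mean(0).round(1))
E
```

```text
disc [ 14  12  24  24 457] [247.47483589 198.56236324] [573.02105155 -34.78741602  30.        ]
[[223.5, 185.0], [269.7, 176.7], [281.2, 241.1], [235.0, 249.3]] [[615.0, 32.0, 8.0], [635.0, -97.0, 8.0], [456.0, -124.0, 8.0], [436.0, 3.0, 8.0]] [535.3 -46.5   8. ]
disc [ 16   8  20  20 266] [333.31954887 192.76691729] [ 583.80251958 -269.79999361   30.        ]
[[308.4, 177.9], [354.5, 171.4], [363.7, 235.9], [317.6, 242.5]] [[629.0, -204.0, 8.0], [645.0, -334.0, 8.0], [464.0, -353.0, 8.0], [449.0, -225.0, 8.0]] [ 547.1 -279.1    8. ]
```

View pics/c1.png

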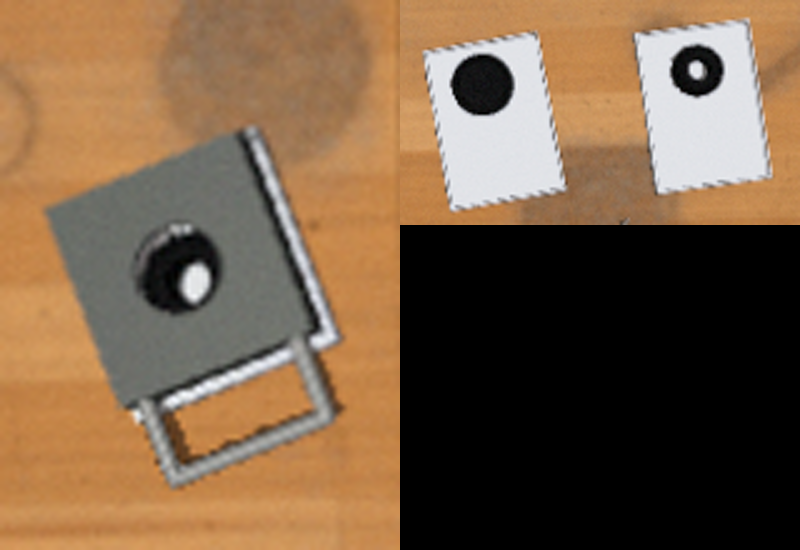

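The right tray's disc is 20 px (57 mm) with a white centre, the same as the part under the lid window. The left tray's disc is 24 px (69 mm), so it's the seal ring. I choose the right tray at (336,208). Next I'll fit the fixture pose.

```bash
python3 - <<'E'
from h import *
from scipy.optimize import least_squares
px=np.array([[48,210],[245,130],[310,335],[125,408],[177,480],[332,415]])/5+[105,165]
# order: hinge-left, hinge-right, front-right, front-left, bar ends
m=np.array([[58,56,57],[58,-56,57],[-58,-56,57],[-58,56,57],[-103,42,47],[-103,-42,47]],float)
def W(p,m): 
    c,s=np.cos(p[2]),np.sin(p[2]); return m@np.array([[c,s,0],[-s,c,0],[0,0,1]])+[p[0],p[1],0]
f=lambda p:(proj("top",W(p,m))-px).ravel()
r=least_squares(f,[520,255,0.3]); p=r.x; print(p,np.degrees(p[2]),r.fun.round(1))
for th in np.arange(0,2.11,.1):
    a=np.pi-np.arctan2(26,161)-th
    print(round(th,2),W(p,np.array([[58+163*np.cos(a),0,21+163*np.sin(a)]]))[0].round(1).tolist())
print("nut",W(p,np.array([[-5,0,12.]])), "side",proj("side",W(p,np.array([[-103,42,47],[-103,-42,47]]))))
print("window px",proj("top",W(p,np.array([[0,0,57.]]))), arm.tips_ahead)
E
```

```text
[5.21963194e+02 2.49311310e+02 3.54790036e-01] 20.327971697908403 [ 0.  -0.4 -0.8  0.2  1.4 -0.6 -0.4  0.2  0.8 -0.4 -1.1  1.1]
0.0 [425.5, 213.6, 47.0]
0.1 [428.6, 214.7, 62.9]
0.2 [433.3, 216.5, 78.4]
0.3 [439.4, 218.7, 93.4]
0.4 [446.9, 221.5, 107.6]
0.5 [455.6, 224.7, 121.0]
0.6 [465.6, 228.4, 133.3]
0.7 [476.6, 232.5, 144.5]
0.8 [488.7, 237.0, 154.5]
0.9 [501.6, 241.8, 163.2]
1.0 [515.3, 246.9, 170.4]
1.1 [529.6, 252.1, 176.2]
1.2 [544.4, 257.6, 180.4]
1.3 [559.5, 263.2, 183.0]
1.4 [574.7, 268.9, 184.0]
1.5 [590.0, 274.5, 183.4]
1.6 [605.1, 280.1, 181.1]
1.7 [620.0, 285.6, 177.2]
1.8 [634.4, 291.0, 171.8]
1.9 [648.2, 296.1, 164.9]
2.0 [661.3, 300.9, 156.5]
2.1 [673.6, 305.5, 146.8]
nut [[517.27459641 247.57434231  12.        ]] side [[279.50253562 268.25619653]
 [276.14511069 252.73509762]]
window px [[141.38590866 218.92955037]] 173.4
```

```bash
python3 -m jog '{"slide":[[2.9,4.7,0],[5.8,9.4,0],[8.8,14.2,0],[11.7,18.9,0],[14.6,23.6,0],[17.5,28.3,0],[20.4,33,0],[23.4,37.8,0],[26.3,42.5,0],[29.2,47.2,0]],"twist":[6,12,18,24,30,36,42,48,54,60],"gripper":[0.4,0.4,0.4,0.4,0.4,0.4,0.4,0.4,0.4,0.4]}' 30; python3 -m jog '{"slide":[[-0.8,5.5,-0.5],[-1.6,11,-1],[-2.4,16.5,-2],[-3.2,22,-4],[-4,27.5,-6],[-4.8,32,-8],[-5.4,36.4,-9],[-5.4,36.4,-9]],"twist":[6,12,18,24,30,33.5,33.5,33.5],"gripper":[0.4,0.4,0.4,0.4,0.4,0.4,0.4,0.4]}'
python3 - <<'E'
from h import *
from scipy.spatial.transform import Rotation as R
s=arm.get_state(); q=s["eef_rot"]; M=R.from_quat([q[1],q[2],q[3],q[0]]).as_matrix()
print(s["position"],np.degrees(np.arctan2(M[1,1],M[0,1])),M[:,2].round(3),s["q"],s["contact_force"],arm.tips_ahead)
im=arm.read_camera("side"); t=arm.read_camera("top")
a=cv2.resize(im[140:320,160:360],(560,504),interpolation=2); b=cv2.resize(t[190:290,110:200],(240,267),interpolation=2)
c=np.zeros((504,800,3),np.uint8);c[:,:560]=a;c[:267,560:]=b;cv2.imwrite("pics/c2.png",c)
E
```

```text
clock: 1.85
position: [480.4, -148.9, 405.0]
eef_rot: [0.0, 0.783, 0.622, 0.0]
contact_force: [1.1, -0.8, -0.0]
grip_width: 34.2
grip_force: 0.0
clock: 2.85
position: [424.5, 217.1, 314.5]
eef_rot: [-0.001, 0.569, 0.822, 0.001]
contact_force: [0.0, -0.5, 0.4]
grip_width: 34.1
grip_force: 0.0
[424.47460572 217.14396041 314.48798978] 20.62826860753807 [-0.001  0.002 -1.   ] [-0.03977481  0.45816491 -0.64571024  2.03116944  0.38782134  0.77294531
 -0.55830982] [ 0.04192902 -0.50249905  0.37680818] 173.4
```

View pics/c2.png

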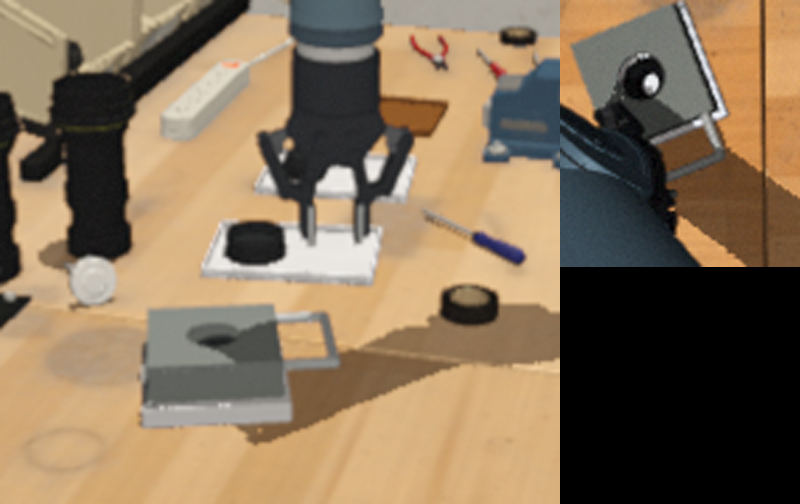

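The fingers hang over the bar (crop (270–340, 235)), and the bar sits where the model predicts, so I'm descending and gripping.

```bash
python3 -m jog '{"slide":[[0,0,-5],[0,0,-9.5],[0,0,-11.3],[0,0,-11.3],[0,0,-11.3],[0,0,-11.3],[0,0,-11.3]],"twist":[0,0,0,0,0,0,0],"gripper":[0.4,0.4,0.4,0.4,0,0,0]}' 30
```

```text
clock: 3.82
position: [428.3, 214.4, 203.8]
eef_rot: [0.002, 0.572, 0.82, 0.003]
contact_force: [6.9, 0.8, -2.2]
grip_width: 8.7
grip_force: 29.2
```

```bash
python3 -m jog '{"slide":[[0.5,0.15,1.5],[1,0.35,3.1],[1.6,0.6,4.6],[2.4,0.85,6.1],[3.3,1.2,7.4],[4.3,1.55,8.6],[5.4,1.95,9.75],[6.6,2.4,10.75],[7.9,2.9,11.6]],"twist":[0,0,0,0,0,0,0,0,0],"gripper":[0,0,0,0,0,0,0,0,0]}' 40
```

```text
clock: 4.95
position: [502.0, 243.0, 319.5]
eef_rot: [-0.002, 0.571, 0.821, -0.004]
contact_force: [-15.8, -3.9, 19.6]
grip_width: 8.5
grip_force: 40.6
```

```bash
python3 -m jog '{"slide":[[1.2,0.45,1.0],[2.6,0.95,1.6],[4.1,1.5,2.0],[5.6,2.1,2.3],[7.2,2.65,2.4],[8.7,3.2,2.35],[10.2,3.8,2.1],[11.7,4.35,1.7],[13.1,4.9,1.1]],"twist":[0,0,0,0,0,0,0,0,0],"gripper":[0,0,0,0,0,0,0,0,0]}'
```

```text
clock: 6.08
position: [636.0, 293.3, 330.7]
eef_rot: [-0.0, 0.571, 0.821, 0.002]
contact_force: [-1.5, 3.2, 4.6]
grip_width: 8.2
grip_force: 42.5
```

```bash
python3 -m jog '{"slide":[[1.4,0.5,-0.7],[2.7,1.0,-1.6],[2.7,1.0,-1.6],[2.7,1.0,-1.6],[2.7,1.0,-1.6],[2.7,1.0,-1.6],[2.7,1.0,2],[2.7,1.0,6],[0,0,10],[-4,-1.5,10]],"twist":[0,0,0,0,0,0,0,0,0,0],"gripper":[0,0,0,0.5,0.5,0.5,0.5,0.5,0.5,0.5]}'
python3 - <<'E'
from h import *
im=arm.read_camera("side"); t=arm.read_camera("top")
a=cv2.resize(im[140:320,160:360],(560,504),interpolation=2); b=cv2.resize(t[165:265,110:200],(240,267),interpolation=2)
c=np.zeros((504,800,3),np.uint8);c[:,:560]=a;c[:267,560:]=b;cv2.imwrite("pics/c3.png",c)
E
```

```text
clock: 7.32
position: [595.8, 277.1, 432.4]
eef_rot: [0.001, 0.572, 0.82, 0.003]
contact_force: [0.2, 0.6, -0.1]
grip_width: 42.4
grip_force: 0.0
```

View pics/c3.png

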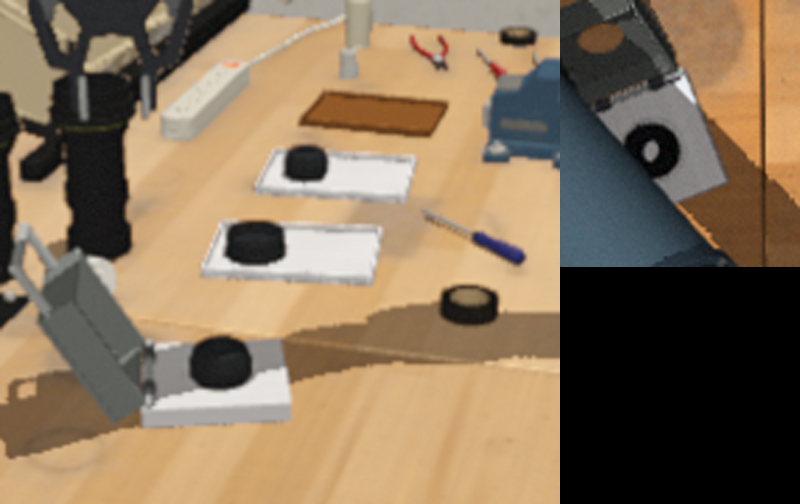

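The lid leans open on its stop. The nut shows in the nest at crop top-inset (653,150), about px (145,221).

```bash
python3 - <<'E'
from h import *
for n in("top","side"):
    print(n,[(b["centre"],round(b["conf"],2),at_z(n,b["centre"],46 if n=="top" else 30).round(1).tolist()) for b in arm.boxes_of("nut",n)])
print("crop est",at_z("top",[144.9,221.3],46),"model side px",proj("side",[[519.5,248,30]]))
E
python3 -m jog '{"slide":[[-1.5,-0.6,0],[-3,-1.2,0],[-4.5,-1.8,0],[-6,-2.4,0],[-7.6,-2.8,0],[-7.6,-2.8,0],[-7.6,-2.8,-4],[-7.6,-2.8,-8],[-7.6,-2.8,-8]],"twist":[-10,-20,-30,-40,-50,-60,-70,-80,-90],"gripper":[1,1,1,1,1,1,1,1,1]}'
python3 - <<'E'
from h import *
im=arm.read_camera("side"); t=arm.read_camera("top")
for n in("top","side"):
    print(n,[(b["centre"],round(b["conf"],2),at_z(n,b["centre"],46 if n=="top" else 30).round(1).tolist()) for b in arm.boxes_of("nut",n)])
a=cv2.resize(im[140:320,160:360],(560,504),interpolation=2); b=cv2.resize(t[165:265,110:200],(240,267),interpolation=2)
c=np.zeros((504,800,3),np.uint8);c[:,:560]=a;c[:267,560:]=b;cv2.imwrite("pics/c4.png",c)
E
```

```text
top [([147.4, 215.2], 0.76, [532.5, 235.7, 46.0])]
side [([237.0, 267.5], 0.67, [522.1, 246.8, 30.0])]
crop est [516.10961927 242.5371352   46.        ] model side px [[237.82167744 267.85113434]]
clock: 8.65
position: [519.5, 248.1, 345.1]
eef_rot: [0.001, 0.985, 0.173, -0.003]
contact_force: [0.8, -0.1, -0.3]
grip_width: 85.4
grip_force: 0.0
top [([147.8, 220.8], 0.69, [517.3, 234.6, 46.0])]
side [([237.8, 266.3], 0.89, [522.2, 240.3, 30.0])]
```

View pics/c4.png

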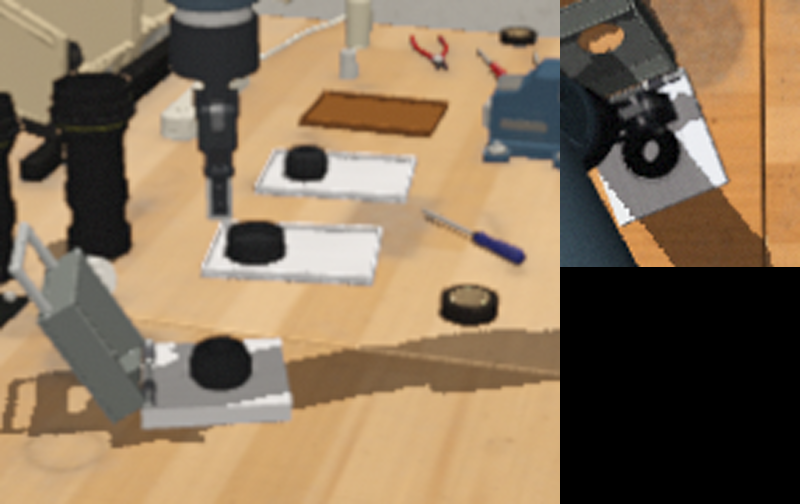

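```bash
python3 - <<'E'
from h import *
d=np.array([np.cos(.358),np.sin(.358)]); 
for z in (155,160,165,170,175,180):
    P=[[*(np.array([424.5,217.1])+s*22*d),314.5-z] for s in(-1,1)]
    print(z,((proj("side",P)-[160,140])*2.8).round().tolist())
n=np.array([-d[1],d[0]])
for z in (155,160,165,170,175):
    P=[[*(np.array([519.5,248.1])+s*48*n),345.1-z] for s in(-1,1)]
    print("open",z,((proj("side",P)-[160,140])*2.8).round().tolist())
E
```

```text
155 [[356.0, 222.0], [305.0, 224.0]]
160 [[356.0, 227.0], [305.0, 229.0]]
165 [[356.0, 233.0], [305.0, 234.0]]
170 [[356.0, 238.0], [305.0, 240.0]]
175 [[356.0, 243.0], [305.0, 245.0]]
180 [[356.0, 248.0], [305.0, 250.0]]
open 155 [[212.0, 171.0], [216.0, 214.0]]
open 160 [[212.0, 177.0], [216.0, 219.0]]
open 165 [[212.0, 182.0], [216.0, 225.0]]
open 170 [[213.0, 187.0], [216.0, 230.0]]
open 175 [[213.0, 192.0], [216.0, 236.0]]
```

The tips reach about 167 mm at a 57 mm opening, so TCP z of about 188 puts them just above the base top.

```bash
python3 -m jog '{"slide":[[0,0,-5],[0,0,-10],[0,0,-14],[0,0,-15.6],[0,0,-15.6],[0,0,-15.6],[0,0,-15.6],[0,0,-15.6]],"twist":[0,0,0,0,0,0,0,0],"gripper":[1,1,1,1,1,0,0,0]}' 40
```

```text
clock: 9.85
position: [520.4, 249.2, 194.8]
eef_rot: [-0.0, 0.984, 0.176, 0.002]
contact_force: [-1.3, -0.3, 7.8]
grip_width: 54.9
grip_force: 40.8
```

```bash
python3 -m jog '{"slide":[[0,0,1],[0,0,2.5],[0,0,5],[0,0,9],[0,0,13],[0,0,13]],"twist":[0,0,0,0,0,0],"gripper":[0,0,0,0,0,0]}' 50
python3 - <<'E'
from h import *
im=arm.read_camera("side"); 
for l in ("nut",): print([(b["centre"],round(b["conf"],2)) for b in arm.boxes_of(l,"side")])
cv2.imwrite("pics/c5.png",cv2.resize(im[140:320,160:360],(560,504),interpolation=2))
E
```

```text
clock: 10.6
position: [520.7, 249.3, 327.0]
eef_rot: [-0.001, 0.984, 0.176, 0.004]
contact_force: [-0.7, 0.7, -0.3]
grip_width: 54.2
grip_force: 52.7
[([231.5, 219.8], 0.81)]
```

View pics/c5.png

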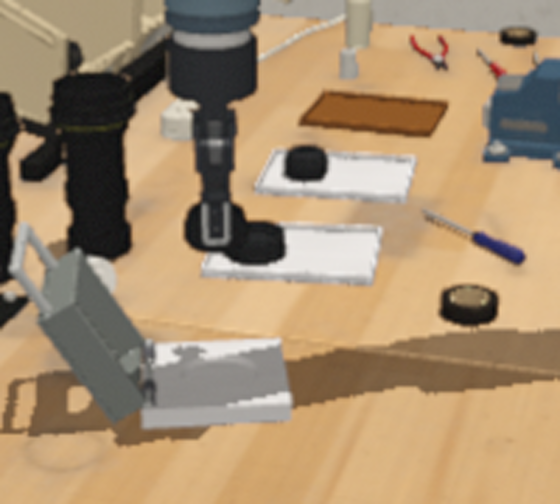

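The nut is held level in the gripper at (231,220), clear of the fixture. I'm carrying it to the empty near half of the right tray, at about (505,−283).

```bash
python3 -m jog '{"slide":[[0,-3,0],[-0.2,-8,0],[-0.4,-13.5,0],[-0.6,-19,0],[-0.8,-25,0],[-1,-31,0],[-1.2,-37,0],[-1.4,-43,0],[-1.5,-48.5,0],[-1.6,-53.2,0]],"twist":[-1,-2,-4,-6,-8,-10,-12,-14,-14,-14],"gripper":[0,0,0,0,0,0,0,0,0,0]}'
python3 -m jog '{"slide":[[0,0,-4],[0,0,-8],[0,0,-8]],"twist":[0,0,0],"gripper":[0,0,0]}'
python3 - <<'E'
from h import *
im=arm.read_camera("side"); t=arm.read_camera("top")
for n in("side","top"): print([(b["centre"],round(b["conf"],2)) for b in arm.boxes_of("nut",n)])
a=cv2.resize(im[150:270,220:340],(480,480),interpolation=2); b=cv2.resize(t[165:265,290:370],(320,400),interpolation=2)
c=np.zeros((480,800,3),np.uint8);c[:,:480]=a;c[:400,480:]=b;cv2.imwrite("pics/c6.png",c)
E
```

```text
clock: 11.95
position: [502.5, -285.5, 321.4]
eef_rot: [-0.0, 0.999, 0.054, -0.001]
contact_force: [-0.5, 0.4, -0.4]
grip_width: 54.1
grip_force: 52.7
clock: 12.32
position: [501.6, -282.3, 239.1]
eef_rot: [-0.002, 0.998, 0.055, -0.004]
contact_force: [0.3, 0.6, 0.0]
grip_width: 53.9
grip_force: 53.0
[([300.2, 183.2], 0.58)]
[]
```

View pics/c6.png

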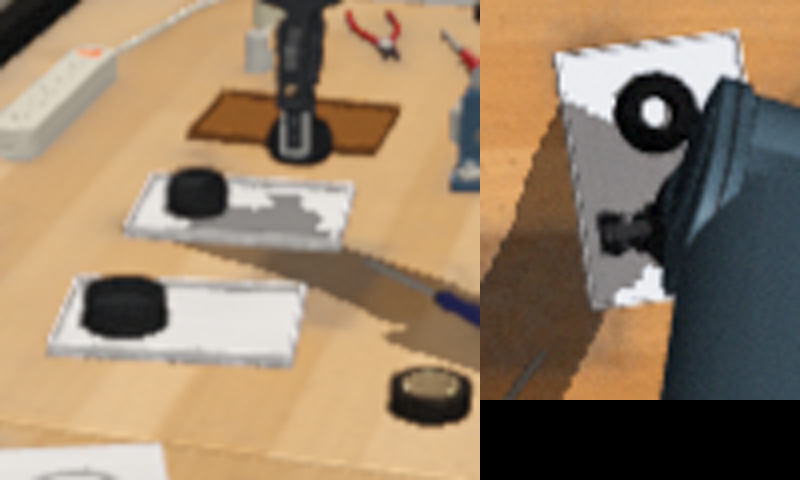

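The nut hangs above the near half of the right tray, clear of the other nut. I'll lower it.

```bash
python3 -m jog '{"slide":[[0,0,-2.5],[0,0,-4.5],[0,0,-4.9],[0,0,-4.9],[0,0,-4.9]],"twist":[0,0,0,0,0],"gripper":[0,0,0,0,0]}'
```

```text
clock: 13.15
position: [504.0, -283.5, 194.4]
eef_rot: [0.0, 0.999, 0.055, 0.001]
contact_force: [-0.5, -0.3, -0.4]
grip_width: 54.1
grip_force: 53.0
```

```bash
python3 -m jog '{"slide":[[0,0,-0.4],[0,0,-0.7],[0,0,-0.8],[0,0,-0.9],[0,0,-0.9],[0,0,-0.9]],"twist":[0,0,0,0,0,0],"gripper":[0,0,0,0,0,0]}'
```

```text
clock: 13.9
position: [503.6, -283.3, 185.9]
eef_rot: [0.0, 0.999, 0.055, -0.0]
contact_force: [-4.1, 1.7, 14.4]
grip_width: 54.1
grip_force: 54.5
```

Contact on the tray floor at the expected height, so I'm releasing, rising and looking.

```bash
python3 -m jog '{"slide":[[0,0,0.1],[0,0,0.2],[0,0,0.2],[0,0,1],[0,0,4],[0,0,9],[0,0,14],[-2,-5,16],[-4,-11,16],[-6,-17,16]],"twist":[0,0,0,0,0,0,0,0,0,0],"gripper":[0.85,0.85,0.85,0.85,0.85,0.85,0.85,0.85,0.85,0.85]}'
python3 - <<'E'
from h import *
im=arm.read_camera("side"); t=arm.read_camera("top")
for n in("side","top"): print([(b["centre"],round(b["conf"],2),at_z(n,b["centre"],20 if n=="side" else 37).round(1).tolist()) for b in arm.boxes_of("nut",n)])
a=cv2.resize(im[150:290,160:340],(480,373),interpolation=2); b=cv2.resize(t[165:265,290:370],(320,400),interpolation=2)
c=np.zeros((480,800,3),np.uint8);c[:373,:480]=a;c[:400,480:]=b;cv2.imwrite("pics/c7.png",c)
E
```

```text
clock: 15.15
position: [443.5, -453.5, 345.9]
eef_rot: [0.001, 0.998, 0.055, 0.001]
contact_force: [1.0, -0.9, 0.0]
grip_width: 72.4
grip_force: 0.0
[([294.3, 197.1], 0.71, [500.9, -302.1, 20.0])]
[([340.2, 223.8], 0.8, [498.0, -285.0, 37.0])]
```

View pics/c7.png

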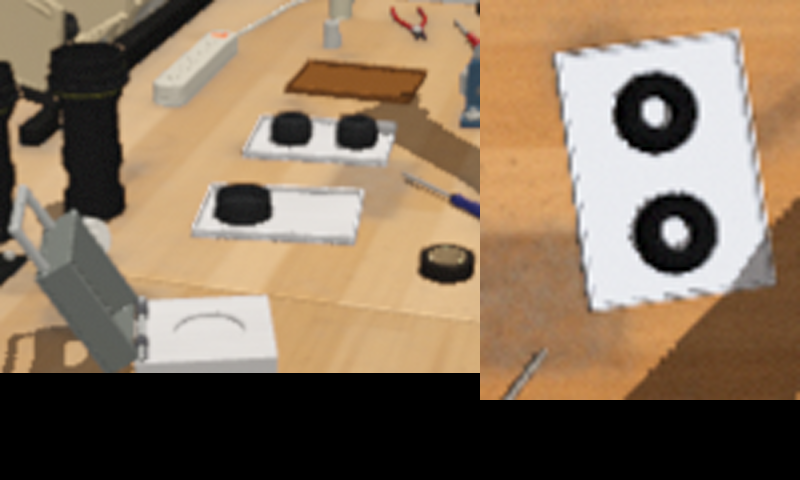

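The nut sits flat in the right tray beside the other one (top px (340,224)). The lid is still open and the arm is clear, so I'm handing in.

```bash
python3 -c "
from cell import arm
print(arm.sign_off())"
```

```text
the job is handed in; nothing more can be done
None
```

The lid was swung open onto its stop and stayed there, and the cap nut now stands flat, same way up, in the tray with the other cap nut; I handed the job in at about 15 s of the 61 s limit, and no verdict was returned.

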